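# Shim a rocking laboratory balance

## Task

The small balance rocks because its front right foot has worn short. Using only the fingertips, slide the orange wedge along the bench, thin end first, from the balance's right side in under that foot until it is snug and the rocking is gone, but not so hard that the balance is pushed aside or jacked out of level; then press down firmly for a moment on the housing corner above that foot, to show that it no longer gives, and let go. Do not pick up the wedge, do not touch the round steel weighing pan, do not shift the balance, and leave the beaker, timer and forceps where they are.

Things in the scene. Friction and masses are not known exactly. Their poses are not given: they have to be found in the camera images.
- balance: compact white balance, 150 mm deep (x), 135 wide (y), 2.7 to 3.8 kg, loose. Origin: centre of its footprint at bench level, z up; -x is its front (dark display panel), so its right side, seen from the front, is -y, its rear +x. Housing 12 to 48 mm above the bench, on four rubber feet of 18 mm diameter at x = +-59, y = +-51.5 mm; three are 12 mm high and hold it level, the front right one is worn
- worn_foot_spot (a point): bench point below the centre of the worn foot; axes as the balance; housing wall 16 mm from it on the -y side. The foot hangs 3.5 to 6 mm clear of the bench, differently each time. 2 to 3 N pressed above it rocks the balance down. A wedge slides freely (under 1 N) until it touches the foot, then the resistance climbs; past about 6 N the balance itself starts to turn aside
- press_spot (a point): point on top of the white housing above the worn foot, the place to press (flat, 48 mm above the bench; the pan's rim is 43 mm away); axes as the balance
- wedge: orange plastic wedge, 90 mm long (x), 36 wide (y), 40 g, lying loose. Origin: centre of its underside; x points to the thin end, z up. Height 1.5 mm at the thin end, rising evenly to 16.5 at the upright flat thick end. It starts on the balance's right, thin end 3 to 25 mm outside the housing, up to 18 mm off the worn foot's line and turned up to 0.22 rad from it
- wedge_tip (a point): middle of the wedge's thin edge, on the underside; x out of the thin end
- wedge_heel (a point): centre of the wedge's upright thick end face, 8.25 mm above the bench, 90 mm from the tip. Beyond it stands a white bench organiser, 170 mm high, 60 mm or more from the thick end, between the wedge and the robot's right; behind the balance stands a wooden shelf post
- weighing_pan: the balance's round steel pan (do not touch), 89 mm in diameter, its top 58 mm above the bench; origin on its axis, 9 mm below its top
- beaker: glass beaker standing on the bench, 74 mm in diameter, 90 mm tall; origin at the centre of its base
- lab_timer: flat white timer, 68 x 62 x 17 mm; origin at the centre of its underside
- forceps: steel forceps lying on the bench, 128 mm long (its y), 11 mm wide, 9 mm high; origin at the centre of its underside
Mind the look-alikes: they are no part of the job. Of the things that look like the wedge, the largest one is meant.

How it is judged:
By the outcome, as a careful person would: the job done as asked, in the order asked, and still so for the second after the job is handed in, with the robot touching nothing.
It also fails if it takes over 72 s, if anything falls off the work surface, if the arm or the gripper's body presses on something with over 40 N, if the wrist force passes 120 N, or if a joint passes its speed limit or range.

## Robot

A 6-joint arm with a two-finger parallel gripper is mounted at the origin on the work surface; the furniture and walls round the work are solid. World frame = base frame: x ahead of the robot, y to its left, z up, the work surface at z = 0. Lengths are in m, angles in rad, forces in N, time in s.
With the tool pointing down it reaches from about 0.375 to 0.9 m from the base axis. Payload 3.1 kg.
Tool frame: the origin (TCP) lies at the very end of the fingers, on their centre line; the grasp point (between the pads) lies 19 mm behind it; z points along the fingers, y is the line along which they close (so a half turn about z gives the same grasp; the last joint's range is limited). The gripper opens to 87 mm and grips with 3 to 60 N. Pads are 19 mm wide; open, the fingers measure 117 mm over their backs; the gripper's body (75 mm by 190 mm) begins 51 mm behind the grasp point.
Start: joints at [-1.438, 0.527, 1.433, -0, 1.181, -0.178], TCP at [0.192, -0.595, 0.202] pointing down, gripper open.
Joint ranges: [-3.08, 3.08], [-0.75, 2.2], [0.22, 2.44], [-1.43, 4.57], [0, 2.65], [-2.85, 2.85]. Speed limits (rad/s): [2.79, 2.79, 3.14, 3.14, 3.14, 3.14].

## Interface

Orientations are given as [roll, pitch, yaw] about the fixed x, y, z axes, in that order (R = Rz(yaw) Ry(pitch) Rx(roll)).
In Python, from rig import env, read_camera, camera_params gives the robot as it stands. The module is installed in compiled form; this text tells all that it offers.
- The arm moves only by the shell command python3 -m crank 'ROWS' [OPENING] [FORCE]. ROWS is JSON, a list of rows, each a list of 6 numbers: the shift along the tool's x, y, z in m, then the turn, a rotation vector about the tool's x, y, z in rad. A call has 1 to 20 rows; each row shifts and turns the commanded pose from where the row before left it, along the tool's axes as they then stand; what a row does not reach is not made up. A row lasts 1/8 s, in which the tool goes at most 62.5 mm and 10.7 degrees, less where a joint would pass 70% of its speed; a pose out of reach is approached as far as the arm can. A call is refused whole if a number of a shift passes 0.0625 or a number of a turn 0.188, either way. A call with a gripper value outside its range is refused whole. OPENING is the finger opening in m, from 0 to 0.087, set as the call begins (- or left out, the last holds). The fingers move at their own pace and stop on an object; FORCE is the grip in N (left out, the last holds). Time passes only in rows, so rows that do not move let the fingers close. It gives the time, the measured TCP pose, the force, the opening and the grip force at its end, in the units of the state.
- env.read_state(): the state, without advancing time (a new reading comes with each control period).
- read_camera(name): name is "side" or "top"; returns the picture (384x512x3 uint8, red, green, blue); there is no depth.
- camera_params(name): a dict with "fx", "fy", "cx", "cy" (pixels), "R" (3x3) and "t" (3): a world point X has camera coordinates R X + t. Camera axes: x right, y down, z forward; pixel columns grow to the right and rows downward; lengths in m; the calibration is good to about 2 mm. A picture is of the moment at which its call begins. camera_params takes no time and is no camera call.
- env.hand_in(): hands the job in; it is judged then, once.
The state is a dict: "clock": time; "joint_pos": joint angles; "joint_vel": joint speeds; "joint_efforts": joint torques, N m; "tcp_pos": TCP position; "ee_rot": TCP orientation; "contact_force": force on the tool from outside, world axes, zero at the start; "wrist_torque": the same for the moment, N m; "finger_gap": finger opening in m; "gripper_force": force on a finger pad.
Only numpy, scipy, OpenCV 4.12 (cv2) and the standard library are available. Lean on these libraries where they do the work, as an engineer would, in place of code of your own. Each camera call takes 0.05 s, during which the arm holds its last target. There are 200 camera calls.

## Working session

There is one attempt and no reset: what is moved stays moved. The work goes in short steps, Python scripts to look and compute and a shell command to move; the robot and the scene stay as the last step left them, time stands still between calls to the robot, and variables do not carry over. Pictures are saved under pics/ and viewed, at most 10 in all, crops included, and the job is handed in when it is done.

```bash
mkdir -p pics
python3 - <<'E'
from rig import env, read_camera, camera_params
import cv2
for n in("top","side"):
    im=read_camera(n); cv2.imwrite(f"pics/{n}0.png",cv2.cvtColor(im,cv2.COLOR_RGB2BGR))
    p=camera_params(n); print(n,p)
s=env.read_state(); print(s)
E
```

```text
top {'fx': 361.8971190790992, 'fy': 361.8971190790992, 'cx': 262.6591148801782, 'cy': 191.30247419018346, 'R': array([[ 0.01959775, -0.9997049 ,  0.01435436],
       [-0.99757337, -0.02051129, -0.0665331 ],
       [ 0.06680789, -0.01301563, -0.99768096]]), 't': array([-0.02485397,  0.40503421,  1.1331956 ])}
side {'fx': 459.9483622214626, 'fy': 459.9483622214626, 'cx': 258.7285017822533, 'cy': 192.7430364517292, 'R': array([[ 0.99749898,  0.06814561, -0.01876062],
       [ 0.01627487, -0.47973905, -0.87726027],
       [-0.06878163,  0.8747609 , -0.47964827]]), 't': array([-0.37862921,  0.06980804,  1.1341728 ])}
{'clock': 0.1, 'joint_pos': array([-1.43750625e+00,  5.28401169e-01,  1.43377603e+00, -4.06881124e-05,
        1.18138057e+00, -1.78514744e-01]), 'joint_vel': array([ 0.00112364, -0.00136721, -0.00270464, -0.00039771, -0.0003821 ,
       -0.00055798]), 'joint_efforts': array([-3.94259541e-04, -4.40986025e+01, -1.77149731e+01,  6.34996709e-02,
        5.33883681e-02, -4.27212092e-05]), 'tcp_pos': array([ 0.19164862, -0.59415734,  0.20075174]), 'ee_rot': array([-3.13965209e+00, -3.11927573e-04,  3.11819999e-01]), 'contact_force': array([ 0.01500596, -0.14546677,  0.86423454]), 'wrist_torque': array([-0.00289706,  0.03874208, -0.02686307]), 'gripper_force': 0.0, 'finger_gap': 0.08702664804900467}
```

View pics/top0.png

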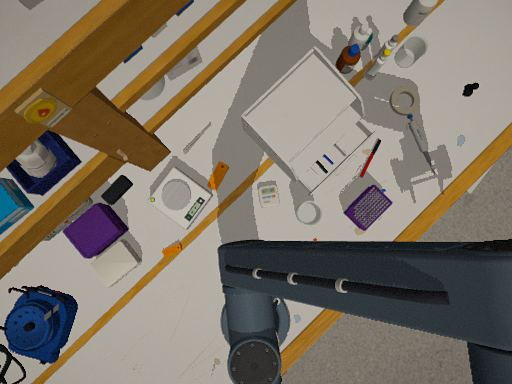

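View pics/side0.png

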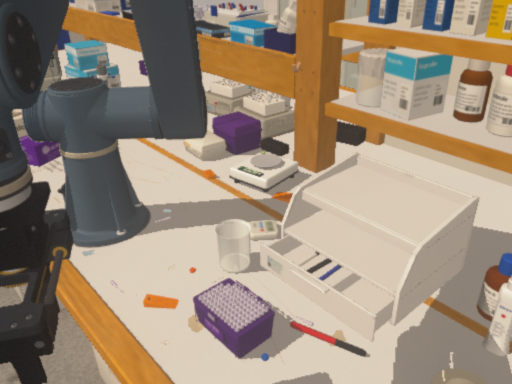

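The top view shows the balance at about (180,195), with orange pieces at (218,176) and (172,248). The side view shows a third at (160,301). I'll enlarge and measure them.

```bash
cat > h.py <<'E'
from rig import env, read_camera, camera_params
import cv2, numpy as np
def ray(n,uv,z=0.):
    p=camera_params(n);R,t=np.array(p['R']),np.array(p['t'])
    d=R.T@np.array([(uv[0]-p['cx'])/p['fx'],(uv[1]-p['cy'])/p['fy'],1]);c=-R.T@t
    return c+d*(z-c[2])/d[2]
def proj(n,X):
    p=camera_params(n);c=np.array(p['R'])@np.array(X)+p['t']
    return np.array([p['fx']*c[0]/c[2]+p['cx'],p['fy']*c[1]/c[2]+p['cy']])
def orange(im):
    h=cv2.cvtColor(im,cv2.COLOR_RGB2HSV)
    return cv2.inRange(h,(5,190,120),(18,255,255))
def crop(im,x0,y0,w,h,k,f):
    cv2.imwrite(f,cv2.cvtColor(cv2.resize(im[y0:y0+h,x0:x0+w],None,fx=k,fy=k,interpolation=cv2.INTER_CUBIC),cv2.COLOR_RGB2BGR))
E
python3 - <<'E'
from h import *
T=read_camera("top");S=read_camera("side")
for n,im in(("top",T),("side",S)):
    c,_=cv2.findContours(orange(im),0,2)
    for k in c:
        a=cv2.contourArea(k)
        if a>25:
            b=cv2.boxPoints(cv2.minAreaRect(k)); 
            print(n,a,b.round(1).tolist(),[ray(n,q,0.005)[:2].round(3).tolist() for q in b])
a=cv2.resize(T[135:265,135:240],None,fx=4.5,fy=4.5,interpolation=cv2.INTER_CUBIC)
b=cv2.resize(S[140:205,195:305],None,fx=3,fy=3,interpolation=cv2.INTER_CUBIC)
o=np.zeros((590,800,3),np.uint8);o[:585,:472]=a[:585,:472];o[:195,472:800]=b[:195,:328]
cv2.imwrite("pics/c1.png",o[:,:,::-1])
E
```

```text
top 64.0 [[299.8999938964844, 337.1000061035156], [321.79998779296875, 318.29998779296875], [329.0, 326.6000061035156], [307.0, 345.3999938964844]] [[-0.046, -0.142], [0.012, -0.21], [-0.013, -0.232], [-0.071, -0.164]]
top 122.0 [[158.10000610351562, 251.8000030517578], [179.89999389648438, 241.5], [183.8000030517578, 249.6999969482422], [162.0, 260.0]] [[0.209, 0.308], [0.242, 0.241], [0.217, 0.228], [0.183, 0.295]]
top 262.0 [[206.39999389648438, 185.1999969482422], [218.60000610351562, 160.8000030517578], [228.1999969482422, 165.60000610351562], [216.0, 190.0]] [[0.422, 0.163], [0.501, 0.126], [0.486, 0.095], [0.407, 0.132]]
top 31.5 [[5.400000095367432, 85.5], [23.399999618530273, 70.0999984741211], [30.200000762939453, 78.0], [12.199999809265137, 93.4000015258789]] [[0.731, 0.819], [0.783, 0.765], [0.757, 0.741], [0.705, 0.796]]
top 97.0 [[24.200000762939453, 69.4000015258789], [55.900001525878906, 40.900001525878906], [67.30000305175781, 53.599998474121094], [35.70000076293945, 82.0999984741211]] [[0.785, 0.762], [0.883, 0.666], [0.841, 0.627], [0.744, 0.723]]
top 50.0 [[56.099
[... 2731 characters left out ...]
[-0.632, 2.301]]
side 2533.5 [[327.20001220703125, 35.79999923706055], [329.8999938964844, 18.399999618530273], [513.7000122070312, 46.900001525878906], [511.0, 64.30000305175781]] [[0.694, 2.463], [0.768, 3.286], [1.796, 2.048], [1.602, 1.6]]
side 27.0 [[98.5999984741211, 25.200000762939453], [109.4000015258789, 19.200000762939453], [114.0999984741211, 27.600000381469727], [103.19999694824219, 33.599998474121094]] [[-1.175, 3.027], [-1.204, 3.368], [-0.996, 2.898], [-0.983, 2.621]]
side 375.0 [[62.29999923706055, 27.200000762939453], [67.19999694824219, 8.899999618530273], [99.5, 17.5], [94.5999984741211, 35.79999923706055]] [[-1.449, 2.94], [-1.946, 4.146], [-1.34, 3.481], [-1.015, 2.531]]
```

View pics/c1.png

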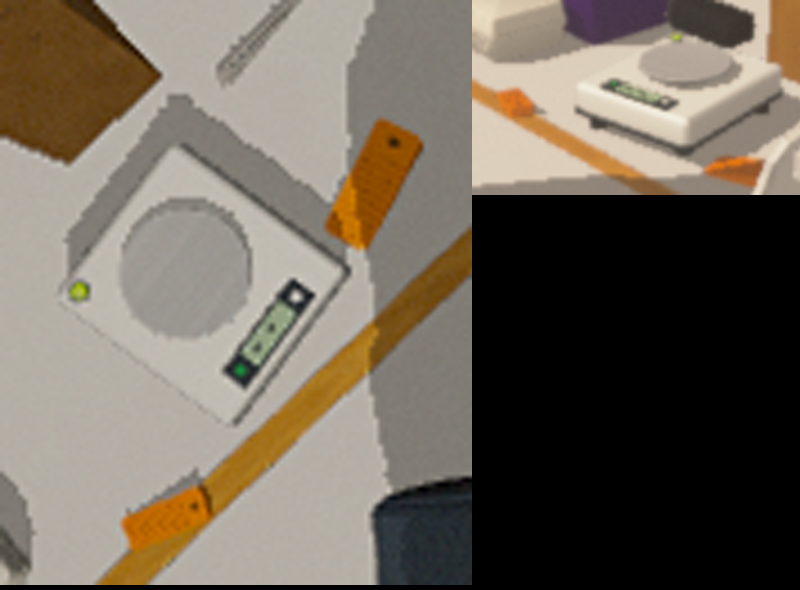

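Candidates: top (218,176), about 88x35 mm; top (172,248), about 70x28 mm; side (160,301), about 65x30 mm. I take the one at (218,176): it's the largest, lies on the balance's right side and points at the right front corner. In the crop, the housing corners are at top-view (175,167), (213,195), (187,229) and (149,199).

```bash
cat > m.py <<'E'
from h import *
T=read_camera("top")
g=cv2.cvtColor(T,cv2.COLOR_RGB2HSV)
# pan: gray disc; balance corners picked by eye on housing top
c=np.array([[175,167.2],[212.8,194.6],[186.6,229.4],[148.8,199.4]])
P=np.array([ray("top",q,.048)[:2] for q in c]) # RR, FR, FL, RL
print("corners",P.round(3).tolist(),[np.linalg.norm(P[i]-P[i-1]).round(3) for i in range(4)])
M=np.array([[75,-67.5],[-75,-67.5],[-75,67.5],[75,67.5]])/1000
a=P-P.mean(0);U,_,V=np.linalg.svd(M.T@a);R=(U@V).T
th=np.arctan2(R[1,0],R[0,0]);o=P.mean(0)
foot=o+R@[-.059,-.0515]
print("bal",o.round(4),"yaw",th.round(3),"foot",foot.round(4),"resid",(P-(M@R.T+o)).round(4).tolist())
m=orange(T);k=max([q for q in cv2.findContours(m,0,2)[0] if 190<q[:,0,0].mean()<240],key=cv2.contourArea)
b=cv2.boxPoints(cv2.minAreaRect(k))
d=R@[0,1] # push direction nominal
W=np.array([ray("top",q,.005)[:2] for q in b]);s=(W-W.mean(0))@d;i=np.argsort(s)
heel=np.mean([ray("top",b[j],.0165)[:2] for j in i[:2]],0);tip=np.mean([ray("top",b[j],.001)[:2] for j in i[2:]],0)
ax=(tip-heel)/np.linalg.norm(tip-heel)
print("heel",heel.round(4),"tip",tip.round(4),"len",np.linalg.norm(tip-heel).round(4),"yaw",np.arctan2(ax[1],ax[0]).round(3),"pushyaw",np.arctan2(d[1],d[0]).round(3))
print("tip rel foot: along",((tip-foot)@d).round(4),"lateral(bal x)",((tip-foot)@(R@[1,0])).round(4))
for u in([243,120],[310,192],[268,159],[375,133]): print(u,ray("top",u,.17)[:2].round(3),ray("top",u,0)[:2].round(3))
s=env.read_state();print(s['tcp_pos'].round(4),s['ee_rot'].round(3),s['clock'],s['contact_force'].round(2),s['joint_pos'].round(2))
E
python3 m.py
```

```text
corners [[0.472, 0.255], [0.39, 0.136], [0.282, 0.213], [0.371, 0.331]] [np.float64(0.126), np.float64(0.144), np.float64(0.132), np.float64(0.148)]
bal [0.3788 0.2338] yaw 0.942 foot [0.3858 0.1558] resid [[-0.0056, 0.0001], [0.0006, 0.0029], [0.0021, 0.0], [0.0029, -0.0031]]
heel [0.492  0.1096] tip [0.4148 0.148 ] len 0.0863 yaw 2.681 pushyaw 2.513
tip rel foot: along -0.0281 lateral(bal x) 0.0108
[243, 120] [0.592 0.044] [0.637 0.051]
[310, 192] [ 0.396 -0.144] [ 0.407 -0.169]
[268, 159] [ 0.484 -0.028] [ 0.511 -0.032]
[375, 133] [ 0.564 -0.324] [ 0.604 -0.379]
[ 0.1917 -0.5945  0.2012] [-3.141 -0.     0.312] 0.25 [ 0.44  0.64 -0.03] [-1.44  0.53  1.43  0.    1.18 -0.18]
```

Next: rise, carry over, then turn in place.

```bash
python3 -m crank '[[0,0,-0.05,0,0,0],[0,0,-0.05,0,0,0],[0.0373,-0.0459,0,0,0,0],[0.0373,-0.0459,0,0,0,0],[0.0373,-0.0459,0,0,0,0],[0.0373,-0.0459,0,0,0,0],[0.0373,-0.0459,0,0,0,0],[0.0373,-0.0459,0,0,0,0],[0.0373,-0.0459,0,0,0,0],[0.0373,-0.0459,0,0,0,0],[0.0373,-0.0459,0,0,0,0],[0.0373,-0.0459,0,0,0,0],[0.0373,-0.0459,0,0,0,0],[0.0373,-0.0459,0,0,0,0],[0.0373,-0.0459,0,0,0,0]]' 0.055 3 && python3 -m crank '[[0,0,0,0,0,-0.182],[0,0,0,0,0,-0.182],[0,0,0,0,0,-0.182],[0,0,0,0,0,-0.182],[0,0,0,0,0,-0.182],[0,0,0,0,0,-0.182],[0,0,0,0,0,-0.182],[0,0,0,0,0,-0.182],[0,0,0,0,0,-0.182],[0,0,0,0,0,-0.182],[0,0,0,0,0,-0.182],[0,0,0,0,0,-0.182],[0,0,0,0,0,-0.182],[0,0,0,0,0,0]]'
python3 - <<'E'
from h import *
s=env.read_state();print(s['joint_pos'].round(3))
S=read_camera("side");T=read_camera("top")
o=np.zeros((600,800,3),np.uint8)
o[:300,:400]=cv2.resize(S[130:230,190:323],(400,300),interpolation=cv2.INTER_CUBIC)
o[:384,400:800]=T[:,:400]
cv2.imwrite("pics/c2.png",o[:,:,::-1])
E
```

```text
clock: 2.12
tcp_pos: [0.4707, 0.1238, 0.3018]
ee_rot: [3.141, -0.001, 0.312]
contact_force: [1.4, -0.5, 0.6]
finger_gap: 0.0551
gripper_force: 0.0
clock: 3.88
tcp_pos: [0.4701, 0.1219, 0.3016]
ee_rot: [-3.142, -0.0, 2.676]
contact_force: [0.1, 0.3, -0.6]
finger_gap: 0.0556
gripper_force: 0.0
[ 0.023  0.221  1.635  0.     1.285 -1.082]
```

View pics/c2.png

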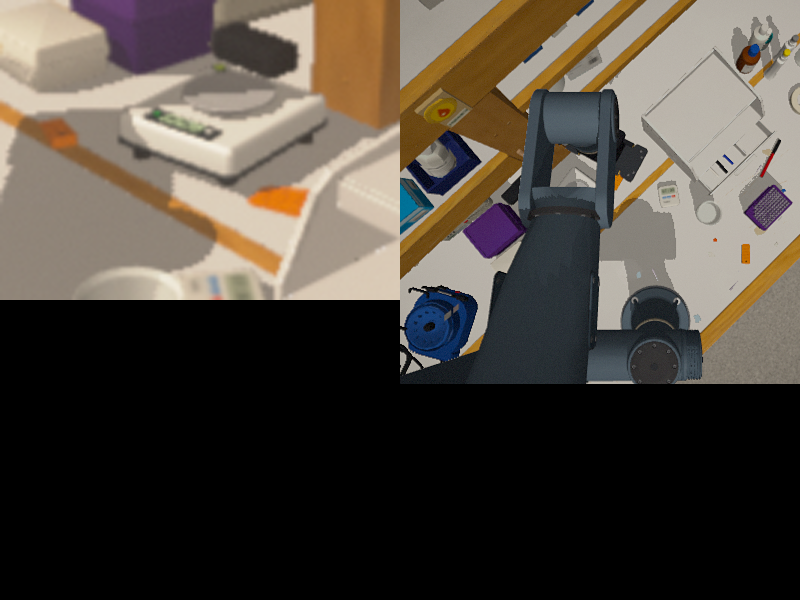

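The picture shows the balance and wedge undisturbed. In the side view the worn foot is near (267,189) and the wedge's thin corner near (273,196). The arm now covers the top view, so I'll check the foot estimate against the side view.

Run:
```python
from h import *
print("foot",proj("side",[.3858,.1558,.004]))
ax=np.array([np.cos(2.681),np.sin(2.681)]);n=np.array([-ax[1],ax[0]])
for s in(-1,1): print("tipcorner",s,proj("side",[*(np.array([.4148,.148])+s*.018*n),.001]), "heel top",proj("side",[*(np.array([.492,.1096])+s*.018*n),.0165]))
R=np.array([[np.cos(.942),-np.sin(.942)],[np.sin(.942),np.cos(.942)]])
for q in([-75,-67.5],[75,-67.5],[-75,67.5]): print("corner",proj("side",[*(np.array([.3788,.2338])+R@np.array(q)/1000),.048]))
for u in([267.3,189.3],[258,184]): print(ray("side",u,.004))
S=read_camera("side");crop(S,215,145,90,65,8.5,"pics/c3.png")
```

```text
foot [264.93071562 191.94109189]
tipcorner -1 [278.73023417 191.6651932 ] heel top [307.85929569 193.9507945 ]
tipcorner 1 [272.33430901 197.37065347] heel top [301.88329782 199.93404007]
corner [265.57047044 181.26144248]
corner [299.07575248 162.07954059]
corner [227.91292532 167.60473676]
[0.3914136  0.17105865 0.004     ]
[0.36385741 0.2013939  0.004     ]
```

View pics/c3.png

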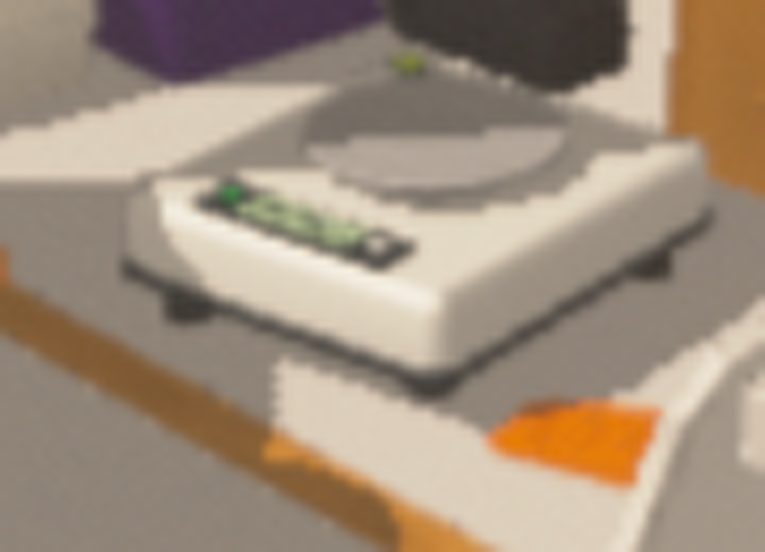

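The side view agrees: the housing's near corner is at (267,180), the foot at (266,190) and the wedge corner at (272.6,197). The foot is about (0.388, 0.160). I'll descend astride the wedge and close lightly.

```bash
python3 -m crank '[[0,0,0.05,0,0,0],[0,0,0.05,0,0,0],[0,0,0.05,0,0,0],[0,0,0.05,0,0,0],[0,0,0.04,0,0,0],[0,0,0.025,0,0,0],[0,0,0.016,0,0,0],[0,0,0.010,0,0,0],[0,0,0.005,0,0,0],[0,0,0,0,0,0]]' 0.055 3 && python3 -m crank '[[0,0,0,0,0,0],[0,0,0,0,0,0],[0,0,0,0,0,0],[0,0,0,0,0,0],[0,0,0,0,0,0]]' 0.035 3
```

```text
clock: 5.28
tcp_pos: [0.4704, 0.1219, 0.0058]
ee_rot: [3.141, 0.0, 2.677]
contact_force: [0.1, 0.1, 0.2]
finger_gap: 0.055
gripper_force: 0.0
clock: 5.9
tcp_pos: [0.4702, 0.1219, 0.0057]
ee_rot: [3.142, 0.0, 2.678]
contact_force: [0.1, 0.2, 0.7]
finger_gap: 0.0351
gripper_force: 0.0
```

```bash
python3 -m crank '[[0,0,0,0,0,0],[0,0,0,0,0,0]]' 0.033 3;python3 - <<'E'
from h import *
S=read_camera("side");T=read_camera("top")
o=np.zeros((600,800,3),np.uint8)
o[:510,:400]=cv2.resize(S[140:225,255:322],(400,510),interpolation=cv2.INTER_CUBIC)
o[:400,400:800]=cv2.resize(T[130:230,160:260],(400,400),interpolation=cv2.INTER_CUBIC)
cv2.imwrite("pics/c4.png",o[:,:,::-1])
E
```

```text
clock: 6.15
tcp_pos: [0.4702, 0.1219, 0.0056]
ee_rot: [-3.142, -0.0, 2.678]
contact_force: [0.1, 0.4, 0.7]
finger_gap: 0.0333
gripper_force: 0.0
```

View pics/c4.png

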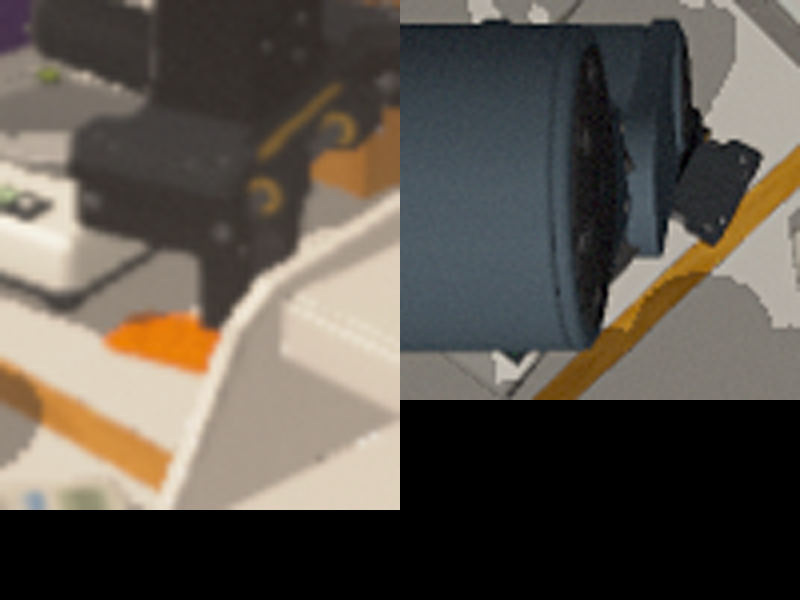

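```bash
python3 - <<'E'
from h import *
c=np.array([.4702,.1219]);y=np.array([np.sin(2.678),-np.cos(2.678)]);x=np.array([np.cos(2.678),np.sin(2.678)])
for nm,k in(("far",1),("near",-1)):
  for h in(.017,.032):
    for w in(-.0095,.0095):
      print(nm,h,w,[((proj("side",[*(c+k*h*y+w*x),z])-[255,140])*[400/67,6]).round(0).tolist() for z in(.0056,.05)])
E
python3 -m crank '[[0,0,0,0,0,0],[0,0,0,0,0,0]]' 0.030 3
```

```text
far 0.017 -0.0095 [[283.0, 337.0], [286.0, 247.0]]
far 0.017 0.0095 [[245.0, 327.0], [247.0, 238.0]]
far 0.032 -0.0095 [[298.0, 323.0], [301.0, 233.0]]
far 0.032 0.0095 [[260.0, 313.0], [262.0, 224.0]]
near 0.017 -0.0095 [[249.0, 371.0], [251.0, 280.0]]
near 0.017 0.0095 [[210.0, 360.0], [211.0, 270.0]]
near 0.032 -0.0095 [[233.0, 386.0], [235.0, 294.0]]
near 0.032 0.0095 [[194.0, 376.0], [195.0, 284.0]]
clock: 6.5
tcp_pos: [0.4702, 0.1219, 0.0056]
ee_rot: [-3.142, -0.0, 2.678]
contact_force: [-0.5, -0.3, -0.1]
finger_gap: 0.0303
gripper_force: 0.0
```

Run:
```python
from h import *
S=read_camera("side");m=orange(S);g=S.max(2)
print("cols 268..303")
for v in range(180,206):
    print(v,"".join("O" if m[v,u] else ("#" if g[v,u]<60 else ("+" if g[v,u]<130 else ".")) for u in range(268,304)))
c=np.array([.4702,.1219]);y=np.array([np.sin(2.678),-np.cos(2.678)]);x=np.array([np.cos(2.678),np.sin(2.678)])
for nm,k in(("far",1),("near",-1)):
  print(nm,[proj("side",[*(c+k*h*y+w*x),.0056]).round(1).tolist() for h in(.0152,.030) for w in(-.0095,.0095)])
```

```text
cols 268..303
180 ..........++++++++++++++++++++++++++
181 ...........+++++++++++++++++++++++++
182 ..........++++...+++++++++++++++++++
183 ........+++++.......+++++++++++++++.
184 .......++++.........+++++++++++++...
185 .....++++...........+++++++++++.....
186 ...+++++............++++++++++......
187 ..++++..............+++++++++.......
188 +++++...............+++++++++.......
189 +++.................++++++++........
190 ++..................+++++++.........
191 +....................+++++..........
192 .....................+++++..........
193 ...........OOOOOOOOO.++++...........
194 ........OOOOOOOOOOOOO.++............
195 .......OOOOOOOOOOOOOOOO.............
196 .....OOOOOOOOOOOOOOOOOO.............
197 ......OOOOOOOOOOOOOOOOO.............
198 ........OOOOOOOOOOOOOO..............
199 ............OOOOOOOOOO..............
200 ................OOOOO...............
201 ....................O...............
202 ....................................
203 ....................................
204 ....................................
205 ....................................
far [[302.1, 196.5], [295.7, 194.8], [304.6, 194.1], [298.1, 192.5]]
near [[297.0, 201.5], [290.5, 199.8], [294.5, 204.0], [287.9, 202.3]]
```

```bash
python3 -m crank '[[0,0,0,0,0,0],[0,0,0,0,0,0],[0,0,0,0,0,0]]' 0.015 3
python3 - <<'E'
from h import *
S=read_camera("side");m=orange(S);g=S.max(2)
for v in range(184,204):
    print(v,"".join("O" if m[v,u] else ("#" if g[v,u]<60 else ("+" if g[v,u]<130 else ".")) for u in range(268,304)))
T=read_camera("top");m=orange(T);g=T.max(2)
print("top cols 195..245")
for v in range(150,200):
    print(v,"".join("O" if m[v,u] else ("#" if g[v,u]<60 else ("+" if g[v,u]<130 else ".")) for u in range(195,246)))
E
```

```text
clock: 6.92
tcp_pos: [0.4702, 0.1218, 0.0057]
ee_rot: [3.142, 0.0, 2.678]
contact_force: [-0.4, -0.1, 0.2]
finger_gap: 0.0162
gripper_force: 0.0
184 .......++++..........++++++++++++...
185 .....+++++...........++++++++++.....
186 ...+++++.............+++++++++......
187 ..++++...............++++++++.......
188 +++++................++++++++.......
189 +++..................+++++++........
190 ++....................+++++.........
191 +.....................++++..........
192 .......................+++..........
193 ...........OOOOOOOOO................
194 ........OOOOOOOOOOOOOOO.............
195 .......OOOOOOOOOOOOOOOO.............
196 .....OOOOOOOOOOOOOOOOOO.............
197 ......OOOOOOOOOOOOOOOOO.............
198 .........OOOOOOOOOOOOO..............
199 ............OOOOOOOOOO..............
200 ................OOOOO...............
201 ....................O...............
202 ....................................
203 ....................................
top cols 195..245
150 +++#++++#########++++++##########++###+.+++.++.....
151 ++++++++#########++++++##########++###+++++++......
152 +
[... 1982 characters left out ...]
++++++###....+####++###+....
188 ++++++++#############++++++++##+.....++#######.....
189 ++++++++##+###########+++++++##+.......+#####+.....
190 ++++++++##+###########+++++++##.........++##+......
191 ++++++++##+############++++++##........O.O++.......
192 ++++++++#################+++++#....................
193 ++++++++################+++++++...........O........
194 ++++++++###############+++++++.....................
195 ++++++++##############+..................OOO.......
196 ++++++++#############+..................O..........
197 ++++++++############+..............................
198 +++++++++##########+.................++++++........
199 ++++++++##########+..............O++++++++++++++...
```

The gripper closed with no contact, which doesn't fit. I'll lift clear, move into the open and check the fingertips against the reported TCP.

```bash
python3 -m crank '[[0,0,-0.03,0,0,0],[0,0,-0.05,0,0,0],[0.03,0,0,0,0,0],[0,0,0,0,0,0],[0,0,0,0,0,0]]' 0.055 3
python3 - <<'E'
from h import *
s=env.read_state();c=s['tcp_pos'];yw=s['ee_rot'][2];y=np.array([np.sin(yw),-np.cos(yw),0])
S=read_camera("side")
k=9;x0,y0=245,135
I=cv2.resize(S[y0:y0+66,x0:x0+66],None,fx=k,fy=k,interpolation=cv2.INTER_CUBIC)
def dot(X,col): 
    u=((proj("side",X)-[x0,y0]+.5)*k).astype(int);cv2.circle(I,tuple(int(i) for i in u),3,col,-1)
dot(c,(255,0,0))
for q in(.0275,.0425):
  dot(c+q*y,(0,255,0));dot(c-q*y,(0,0,255))
ax=np.array([np.cos(2.681),np.sin(2.681)]);n=np.array([-ax[1],ax[0]])
for a in(-1,1):
  dot([*(np.array([.4148,.148])+a*.018*n),.001],(255,0,255));dot([*(np.array([.492,.1096])+a*.018*n),.0165],(255,0,255))
cv2.imwrite("pics/c5.png",I[:,:,::-1])
E
```

```text
clock: 7.65
tcp_pos: [0.4441, 0.1352, 0.0855]
ee_rot: [3.141, 0.001, 2.678]
contact_force: [0.8, 0.2, -0.4]
finger_gap: 0.0526
gripper_force: 0.0
```

View pics/c5.png

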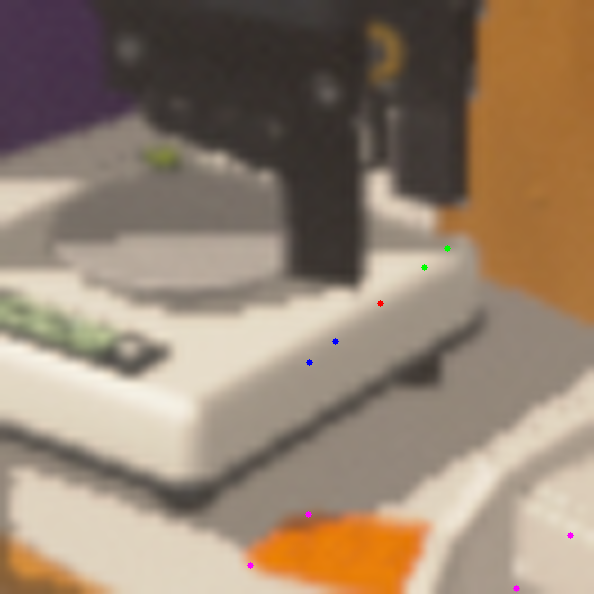

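The picture shows both fingertips about 7 px (roughly 20 mm) higher than the reported TCP: near tip at crop (325,280) against the predicted (322,352). That explains the fingers closing above the wedge. I'll descend again in small steps, feeling for contact.

```bash
python3 -m crank '[[-0.03,0,0,0,0,0],[0,0,0.04,0,0,0],[0,0,0.035,0,0,0],[0,0,0.003,0,0,0],[0,0,0,0,0,0]]' 0.057 3; for i in 1 2 3; do echo; done; python3 -m crank '[[0,0,0.002,0,0,0],[0,0,0.002,0,0,0],[0,0,0,0,0,0]]'; python3 -m crank '[[0,0,0.002,0,0,0],[0,0,0.002,0,0,0],[0,0,0,0,0,0]]'
```

```text
clock: 8.32
tcp_pos: [0.4708, 0.1216, 0.0076]
ee_rot: [-3.142, 0.0, 2.678]
contact_force: [0.2, -0.3, 0.1]
finger_gap: 0.0568
gripper_force: 0.0



clock: 8.7
tcp_pos: [0.4705, 0.1219, 0.0042]
ee_rot: [3.141, 0.001, 2.678]
contact_force: [-0.1, 0.5, 0.2]
finger_gap: 0.0566
gripper_force: 0.0
clock: 9.07
tcp_pos: [0.4701, 0.1218, -0.0005]
ee_rot: [-3.141, -0.0, 2.678]
contact_force: [-0.6, -0.7, -0.6]
finger_gap: 0.0571
gripper_force: 0.0
```

```bash
python3 -m crank '[[0,0,0.003,0,0,0],[0,0,0.003,0,0,0],[0,0,0,0,0,0]]'; python3 -m crank '[[0,0,0.002,0,0,0],[0,0,0.002,0,0,0],[0,0,0,0,0,0]]'
python3 - <<'E'
from h import *
S=read_camera("side");m=orange(S);g=S.max(2)
for v in range(180,206):
    print(v,"".join("O" if m[v,u] else ("+" if g[v,u]<130 else ".") for u in range(265,304)))
E
```

```text
clock: 9.45
tcp_pos: [0.47, 0.1218, -0.0067]
ee_rot: [-3.141, -0.001, 2.678]
contact_force: [0.1, -0.7, -0.1]
finger_gap: 0.0566
gripper_force: 0.0
clock: 9.82
tcp_pos: [0.4701, 0.1218, -0.0105]
ee_rot: [-3.141, -0.0, 2.678]
contact_force: [0.1, 0.0, 0.2]
finger_gap: 0.0567
gripper_force: 0.0
180 ...++++++++++++++++++++++++++++++.+++++
181 ...++++++++++++++++++++++++++++++++++++
182 ...++++++++++++++++++++++++++++++++++++
183 ...+++++++++++++++++++++++++++++++++++.
184 .....+++++++++++++++++++++++++++++++...
185 .......+++++++++++++++++++++++++.......
186 ......+++++..++++++++++++++++++........
187 .....++++.......+++++++++++++++........
188 ..++++++...........++++++++++++........
189 ++++++..............++++++++++.........
190 +++++...............++++++++++.........
191 ++++.................++++++++..........
192 .....................++++++++..........
193 ..............OOOOOOO.++++++...........
194 ...........OOOOOOOOOO.+++++............
195 ..........OOOOOOOOOOO.+++++............
196 ........OOOOOOOOOOOOO.+++++............
197 .........OOOOOOOOOOOO.++++.............
198 ...........OOOOOOOOOO.++++.............
199 ...............OOOOOO.+++..............
200 ...................OO.+++..............
201 ......................+++..............
202 .......................................
203 .......................................
204 .......................................
205 .......................................
```

The near finger now stands in front of the wedge, at columns 287-289 down to row 201. I'll feel for the bench.

```bash
python3 -m crank '[[0,0,0.002,0,0,0],[0,0,0.001,0,0,0],[0,0,0,0,0,0]]'; python3 -m crank '[[0,0,0.002,0,0,0],[0,0,0,0,0,0]]'; python3 -m crank '[[0,0,0.001,0,0,0],[0,0,0.0,0,0,0]]'
```

```text
clock: 10.25
tcp_pos: [0.4701, 0.1218, -0.0135]
ee_rot: [-3.141, -0.0, 2.678]
contact_force: [-0.3, -1.0, -0.4]
finger_gap: 0.0571
gripper_force: 0.0
clock: 10.5
tcp_pos: [0.4702, 0.1218, -0.0155]
ee_rot: [-3.141, -0.0, 2.678]
contact_force: [0.2, 0.0, 0.5]
finger_gap: 0.0569
gripper_force: 0.0
clock: 10.75
tcp_pos: [0.4702, 0.1219, -0.0164]
ee_rot: [-3.142, -0.0, 2.678]
contact_force: [0.9, 0.3, 0.2]
finger_gap: 0.0574
gripper_force: 0.0
```

```bash
python3 -m crank '[[0,0,0,0,0,0],[0,0,0,0,0,0],[0,0,0,0,0,0],[0,0,0,0,0,0],[0,0,0,0,0,0]]' 0.034 3
python3 - <<'E'
from h import *
S=read_camera("side");m=orange(S);g=S.max(2)
for v in range(186,206):
    print(v,"".join("O" if m[v,u] else ("+" if g[v,u]<130 else ".") for u in range(265,304)))
E
```

```text
clock: 11.38
tcp_pos: [0.4702, 0.1218, -0.0163]
ee_rot: [-3.142, -0.0, 2.678]
contact_force: [-1.0, -0.6, 1.0]
finger_gap: 0.0358
gripper_force: 3.0
186 ....+++++++++++++++++++++++++++++......
187 ....++++++++++++++++++++++++++++.......
188 ..++++++...+++++++++++++++++++++.......
189 ++++++.........++++++++++++++++........
190 +++++..............+++++++++++.........
191 ++++...................++++++..........
192 .......................++++++..........
193 .............OOOOOOOOOO+++++...........
194 ...........OOOOOOOOOOOO.+++............
195 .........OOOOOOOOOOOOOO.+++............
196 .........OOOOOOOOOOOOOO.+++............
197 .........OOOOOOOOOOOOOO.++.............
198 ............OOOOOOOOOOO.++.............
199 ................OOOOOOO.+..............
200 ....................OOO.+..............
201 ........................+..............
202 .......................................
203 .......................................
204 .......................................
205 .......................................
```

Gripped at 3 N, gap 36 mm. Now I'll turn -0.152 rad in yaw and shift onto the foot's line, flat on the bench.

```bash
python3 -m crank '[[0,0,0,0,0,0.05],[0,0,0,0,0,0.05],[0,0,0,0,0,0.052],[0,-0.005,0,0,0,0],[0,-0.006,0,0,0,0],[0,-0.005,0,0,0,0],[0,0,0,0,0,0],[0,0,0,0,0,0]]'
python3 - <<'E'
from h import *
S=read_camera("side")
k=9;x0,y0=240,150
I=cv2.resize(S[y0:y0+62,x0:x0+62],None,fx=k,fy=k,interpolation=cv2.INTER_CUBIC)
def dot(X,col): 
    u=((proj("side",X)-[x0,y0]+.5)*k).astype(int);cv2.circle(I,tuple(int(i) for i in u),3,col,-1)
s=env.read_state();c=s['tcp_pos'][:2];yw=s['ee_rot'][2];ax=np.array([np.cos(yw),np.sin(yw)]);n=np.array([-ax[1],ax[0]])
for a in(-1,0,1): dot([*(c+.063*ax+a*.018*n),.001],(255,0,255))
F=np.array([.388,.160]);dot([*F,.004],(0,255,0))
for q in(0,20,40): dot([*(F-q/1000*ax),0],(0,0,255))
th=yw-np.pi/2;R=np.array([[np.cos(th),-np.sin(th)],[np.sin(th),np.cos(th)]]);o=F-R@[-.059,-.0515]
for q in([-59,51.5],[59,-51.5]): dot([*(o+R@np.array(q)/1000),0],(0,255,0))
for z in(.012,.048):
  for q in([-75,-67.5],[75,-67.5],[-75,67.5]): dot([*(o+R@np.array(q)/1000),z],(0,255,255))
cv2.imwrite("pics/c6.png",I[:,:,::-1])
E
```

```text
clock: 12.42
tcp_pos: [0.4608, 0.1087, -0.0163]
ee_rot: [-3.141, -0.0, 2.526]
contact_force: [-0.2, -1.9, 0.3]
finger_gap: 0.0361
gripper_force: 3.0
```

View pics/c6.png

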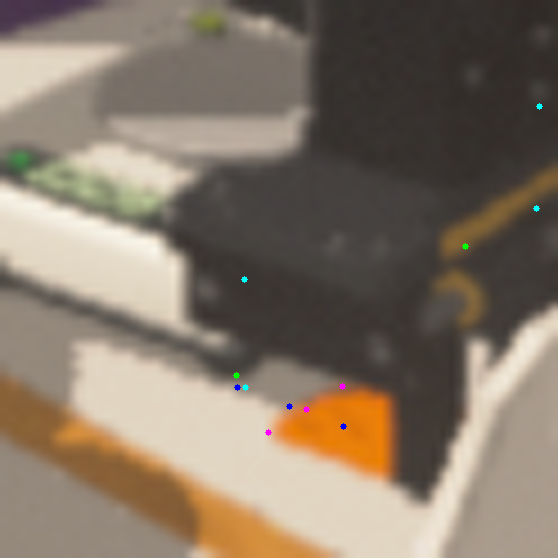

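Run:
```python
from h import *
f=lambda n,u,k,x0,y0,z:print(n,u,ray(n,[u[0]/k+x0-.5,u[1]/k+y0-.5],z)[:2].round(4))
f("side",(443,300),8.5,215,145,.048)
f("side",(443,375),8.5,215,145,.012)
f("side",(432,392),8.5,215,145,.0045)
f("side",(710,150),8.5,215,145,.048)
f("side",(190,318),8.5,215,145,0) # FL foot near bottom
f("side",(655,275),8.5,215,145,0) # RR foot
for u in((350,268),(180,145),(232,425),(62,290)):f("top",u,4.5,135,135,.048)
f("top",(186,268),4.5,135,135,.058)
F=np.array([.388,.160]);R=np.array([[np.cos(.955),-np.sin(.955)],[np.sin(.955),np.cos(.955)]]);o=F-R@[-.059,-.0515]
print("model FRc",o+R@[-.075,-.0675],"FLfoot",o+R@[-.059,.0515],"RRfoot",o+R@[.059,-.0515],"RRc",o+R@[.075,-.0675],"o",o)
```

```text
side (443, 300) [0.3916 0.1419]
side (443, 375) [0.3902 0.16  ]
side (432, 392) [0.3865 0.1624]
side (710, 150) [0.4745 0.2542]
side (190, 318) [0.3023 0.2199]
side (655, 275) [0.457  0.2566]
top (350, 268) [0.3915 0.138 ]
top (180, 145) [0.4734 0.2565]
top (232, 425) [0.2836 0.2146]
top (62, 290) [0.3726 0.3328]
top (186, 268) [0.3887 0.2471]
model FRc [0.39181928 0.13769724] FLfoot [0.30391968 0.2194937 ] RRfoot [0.45615783 0.25632502] RRc [0.47846059 0.2601443 ] o [0.38003876 0.23790936]
```

The wedge is lined up; the foot reads about 3 mm further along balance +x than I assumed. I'll trim that, let go, rise, back off behind the heel, close the fingers and come down.

```bash
python3 -m crank '[[0,0.0015,0,0,0,0],[0,0.0015,0,0,0,0],[0,0,0,0,0,0]]' && python3 -m crank '[[0,0,0,0,0,0],[0,0,0,0,0,0],[0,0,0,0,0,0]]' 0.056 3 && python3 -m crank '[[0,0,-0.01,0,0,0],[0,0,-0.03,0,0,0],[-0.023,0,0,0,0,0],[-0.024,0,0,0,0,0],[0,0,0,0,0,0]]' && python3 -m crank '[[0,0,0,0,0,0],[0,0,0,0,0,0],[0,0,0,0,0,0],[0,0,0,0,0,0],[0,0,0.02,0,0,0],[0,0,0.014,0,0,0],[0,0,0.006,0,0,0],[0,0,0,0,0,0],[0,0,0,0,0,0]]' 0.006 10
```

```text
clock: 12.85
tcp_pos: [0.463, 0.1115, -0.0163]
ee_rot: [3.141, 0.0, 2.526]
contact_force: [0.3, 0.4, 0.6]
finger_gap: 0.0359
gripper_force: 3.0
clock: 13.22
tcp_pos: [0.4627, 0.1112, -0.0164]
ee_rot: [-3.142, -0.0, 2.526]
contact_force: [0.2, -0.3, 0.6]
finger_gap: 0.0542
gripper_force: 0.0
clock: 13.85
tcp_pos: [0.5033, 0.0833, 0.0245]
ee_rot: [3.14, 0.003, 2.524]
contact_force: [-0.5, 0.5, -0.7]
finger_gap: 0.0561
gripper_force: 0.0
clock: 14.98
tcp_pos: [0.5013, 0.0841, -0.0161]
ee_rot: [3.141, 0.0, 2.526]
contact_force: [0.3, 0.3, 0.2]
finger_gap: 0.0059
gripper_force: 0.0
```

Now push at the heel: first the free travel.

```bash
python3 -m crank '[[0.003,0,0,0,0,0],[0.003,0,0,0,0,0],[0.003,0,0,0,0,0],[0.003,0,0,0,0,0],[0.003,0,0,0,0,0],[0,0,0,0,0,0]]' && python3 -m crank '[[0.002,0,0,0,0,0],[0.002,0,0,0,0,0],[0.002,0,0,0,0,0],[0.002,0,0,0,0,0],[0,0,0,0,0,0]]' && python3 -m crank '[[0.002,0,0,0,0,0],[0.002,0,0,0,0,0],[0.002,0,0,0,0,0],[0,0,0,0,0,0]]'
python3 - <<'E'
from h import *
S=read_camera("side");m=orange(S);g=S.max(2)
for v in range(184,206):
    print(v,"".join("O" if m[v,u] else ("+" if g[v,u]<130 else ".") for u in range(255,304)))
E
```

```text
clock: 15.72
tcp_pos: [0.4884, 0.0929, -0.0164]
ee_rot: [-3.141, -0.0, 2.526]
contact_force: [-0.6, 0.3, 0.4]
finger_gap: 0.0059
gripper_force: 0.0
clock: 16.35
tcp_pos: [0.482, 0.0975, -0.0164]
ee_rot: [-3.141, -0.0, 2.526]
contact_force: [-0.3, -0.4, -0.8]
finger_gap: 0.0061
gripper_force: 0.0
clock: 16.85
tcp_pos: [0.4771, 0.101, -0.0164]
ee_rot: [-3.141, -0.0, 2.526]
contact_force: [-0.1, 0.1, -0.0]
finger_gap: 0.0062
gripper_force: 0.0
184 ............++++++++++++++++++++++++++++++++++...
185 ............++++++++++++++++++++++++++++++++.....
186 +++.........+++++++++++++++++++++++++++++++......
187 +++++.......++++++++++++++++++++++++++++++.......
188 ...+++++....++++++++++++++++++++++++++++++.......
189 ......+++++++++++++++++++++++++++++++++++........
190 .......++++++++....+++++++++++++++++++++.........
191 ........++++++........+++++++++++++++++..........
192 ...................OOOO..O.++++++++++++..........
193 ...............OOOOOOOOOOOOOO+++++++++...........
194 ............OOOOOOOOOOOOOOOOOOO.+++++............
195 ............OOOOOOOOOOOOOOOOOOOOOO.++............
196 ..............OOOOOOOOOOOOOOOOOOOOOO.............
197 ................OOOOOOOOOOOOOOOOOOO..............
198 ...................OOOOOOOOOOOOOOOO..............
199 .....................OOOOOOOOOOOOOO..............
200 ........................OOOOOOOOOO...............
201 ...........................OOOOOOO...............
202 .............................OOOOO...............
203 ................................O................
204 .................................................
205 .................................................
```

The thin edge, with its near corner at (267,194.5), heads for the foot at (265,190). Now in smaller steps.

```bash
for i in 1; do python3 -m crank '[[0.002,0,0,0,0,0],[0.001,0,0,0,0,0],[0,0,0,0,0,0]]'; done | sed -n '2p;4p'; python3 -m crank '[[0.001,0,0,0,0,0],[0.001,0,0,0,0,0],[0,0,0,0,0,0]]' | sed -n '2p;4p'; python3 -m crank '[[0.001,0,0,0,0,0],[0.001,0,0,0,0,0],[0,0,0,0,0,0]]' | sed -n '2p;4p'; python3 -m crank '[[0.001,0,0,0,0,0],[0.001,0,0,0,0,0],[0,0,0,0,0,0]]' | sed -n '2p;4p'
```

```text
tcp_pos: [0.4748, 0.1026, -0.0163]
contact_force: [0.9, 0.2, 0.5]
tcp_pos: [0.4732, 0.1038, -0.0164]
contact_force: [-0.1, -0.5, 0.6]
tcp_pos: [0.4715, 0.105, -0.0163]
contact_force: [0.4, -0.3, 0.1]
tcp_pos: [0.4699, 0.1061, -0.0164]
contact_force: [0.5, -0.3, -0.0]
```

```bash
python3 -m crank '[[0.001,0,0,0,0,0],[0.001,0,0,0,0,0],[0,0,0,0,0,0]]' | sed -n '2p;4p'; python3 -m crank '[[0.001,0,0,0,0,0],[0.001,0,0,0,0,0],[0,0,0,0,0,0]]' | sed -n '2p;4p'
```

```text
tcp_pos: [0.4682, 0.1073, -0.0164]
contact_force: [-0.4, 0.0, -0.3]
tcp_pos: [0.4666, 0.1084, -0.0163]
contact_force: [-0.3, 0.1, -0.6]
```

```bash
python3 -m crank '[[0.001,0,0,0,0,0],[0.001,0,0,0,0,0],[0,0,0,0,0,0]]' | sed -n '2p;4p'; python3 -m crank '[[0.001,0,0,0,0,0],[0.001,0,0,0,0,0],[0,0,0,0,0,0]]' | sed -n '2p;4p'
```

```text
tcp_pos: [0.465, 0.1096, -0.0163]
contact_force: [0.3, -0.2, 0.4]
tcp_pos: [0.4634, 0.1107, -0.0163]
contact_force: [0.3, -0.9, -0.3]
```

```bash
python3 -m crank '[[0.001,0,0,0,0,0],[0,0,0,0,0,0]]' | sed -n '2p;4p'; python3 -m crank '[[0.001,0,0,0,0,0],[0,0,0,0,0,0]]' | sed -n '2p;4p'
```

```text
tcp_pos: [0.4626, 0.1113, -0.0164]
contact_force: [0.1, 0.3, 0.4]
tcp_pos: [0.4618, 0.1119, -0.0163]
contact_force: [0.1, -0.7, 0.3]
```

```bash
python3 -m crank '[[0.001,0,0,0,0,0],[0,0,0,0,0,0]]' | sed -n '2p;4p'
```

```text
tcp_pos: [0.461, 0.1124, -0.0163]
contact_force: [0.0, -0.2, 1.1]
```

```bash
python3 -m crank '[[0.001,0,0,0,0,0],[0,0,0,0,0,0]]' | sed -n '2p;4p'
```

```text
tcp_pos: [0.4601, 0.113, -0.0163]
contact_force: [0.1, 0.4, -0.2]
```

```bash
python3 -m crank '[[0.001,0,0,0,0,0],[0,0,0,0,0,0]]' | sed -n '2p;4p'
python3 - <<'E'
from h import *
S=read_camera("side");m=orange(S);g=S.max(2)
for v in range(184,206):
    print(v,"".join("O" if m[v,u] else ("+" if g[v,u]<130 else ".") for u in range(250,304)))
E
```

```text
tcp_pos: [0.4593, 0.1136, -0.0163]
contact_force: [0.8, 0.3, -0.4]
184 ++.........+++++++++++++++++++++++++++++++++++++++....
185 +++++.......+++++++++++++++++++++++++++++++++++++.....
186 ..++++++......++++++++++++++++++++++++++++++++++......
187 .....+++++.......++++++++++++++++++++++++++++++.......
188 ........+++++...+++++++++++++++++++++++++++++++.......
189 ..........++++++++++++++++++++++++++++++++++++........
190 ............++++++++....+++++++++++++++++++++.........
191 .............++++++.O.OO.O.+++++++++++++++++..........
192 ..........OOOOOOO.OOOOOOOOOOOOO.++++++++++++..........
193 ..........OOOOOOOOOOOOOOOOOOOOOOOOOO+++++++...........
194 .............OOOOOOOOOOOOOOOOOOOOOOO++++++............
195 ...............OOOOOOOOOOOOOOOOOOOOO.+++++............
196 ..................OOOOOOOOOOOOOOOOOO.+++++............
197 .....................OOOOOOOOOOOOOOO.++++.............
198 .......................OOOOOOOOOOOOO+++++.............
199 ..........................OOOOOOOOOO++++..............
200 .............................OOOOOOO++++..............
201 ...............................OOOOO.+++..............
202 ......................................................
203 ......................................................
204 ......................................................
205 ......................................................
```

```bash
python3 -m crank '[[0.001,0,0,0,0,0],[0,0,0,0,0,0]]' | sed -n '2p;4p'
```

```text
tcp_pos: [0.4585, 0.1142, -0.0164]
contact_force: [0.1, -0.3, -0.3]
```

```bash
python3 -m crank '[[0.001,0,0,0,0,0],[0,0,0,0,0,0]]' | sed -n '2p;4p'
```

```text
tcp_pos: [0.4577, 0.1147, -0.0163]
contact_force: [0.3, 0.3, -0.7]
```

```bash
python3 -m crank '[[0.001,0,0,0,0,0],[0,0,0,0,0,0]]' | sed -n '2p;4p'
```

```text
tcp_pos: [0.457, 0.1153, -0.0163]
contact_force: [0.2, 0.5, 0.5]
```

```bash
python3 -m crank '[[0.001,0,0,0,0,0],[0,0,0,0,0,0]]' | sed -n '2p;4p'
```

```text
tcp_pos: [0.4565, 0.1158, -0.0163]
contact_force: [1.3, -0.1, -0.7]
```

```bash
python3 -m crank '[[0.001,0,0,0,0,0],[0,0,0,0,0,0]]' | sed -n '2p;4p'
```

```text
tcp_pos: [0.4562, 0.1164, -0.0163]
contact_force: [2.7, -1.8, 0.1]
```

```bash
python3 -m crank '[[0.001,0,0,0,0,0],[0,0,0,0,0,0]]' | sed -n '2p;4p'
```

```text
tcp_pos: [0.4557, 0.1169, -0.0162]
contact_force: [3.9, -2.5, -0.7]
```

About 4.6 N along the push and climbing by some 1.7 N per mm, so it's snug. I'll back off, rise, close the fingers and check that the wedge and balance stayed put.

```bash
python3 -m crank '[[-0.002,0,0,0,0,0],[-0.008,0,0,0,0,0],[-0.01,0,0,0,0,0],[0,0,-0.03,0,0,0],[0,0,-0.035,0,0,0],[0,0,-0.035,0,0,0],[0,0,0,0,0,0],[0,0,0,0,0,0]]' 0 10
python3 - <<'E'
from h import *
s=env.read_state();c=s['tcp_pos'];yw=s['ee_rot'][2];d=np.array([.388,.164])-c[:2]
print("dx",d@[np.cos(yw),np.sin(yw)],"dy",d@[np.sin(yw),-np.cos(yw)])
S=read_camera("side");crop(S,215,145,90,65,8.5,"pics/c7.png")
E
```

```text
clock: 23.7
tcp_pos: [0.4705, 0.1053, 0.0833]
ee_rot: [-3.141, -0.001, 2.525]
contact_force: [-0.0, 0.5, 1.0]
finger_gap: 0.0005
gripper_force: 0.0
dx 0.10127202541985414 dy 0.0002319213796503825
```

View pics/c7.png

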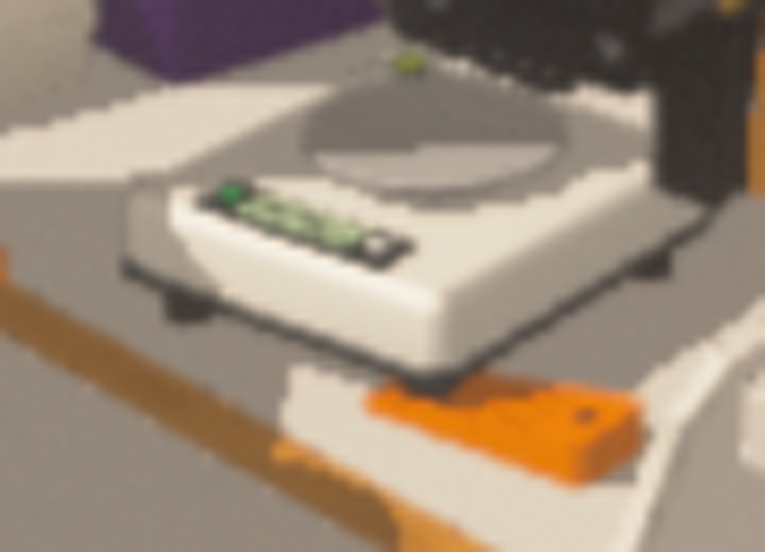

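The balance corners are exactly where they were in the first crop, and the foot at crop (432,385) stands on the wedge. Now over the corner and down.

```bash
python3 -m crank '[[0.034,0,0,0,0,0],[0.034,0,0,0,0,0],[0.033,0,0,0,0,0],[0,0,0,0,0,0],[0,0,0.025,0,0,0],[0,0,0.016,0,0,0],[0,0,0.006,0,0,0],[0,0,0,0,0,0],[0,0,0,0,0,0]]'; python3 -m crank '[[0,0,0.002,0,0,0],[0,0,0.001,0,0,0],[0,0,0,0,0,0]]'| sed -n '2p;4p'
```

```text
clock: 24.88
tcp_pos: [0.389, 0.1637, 0.0369]
ee_rot: [3.141, 0.001, 2.526]
contact_force: [0.3, -0.6, 0.1]
finger_gap: 0.0003
gripper_force: 0.0
tcp_pos: [0.3884, 0.1638, 0.0338]
contact_force: [-0.5, 0.2, -0.3]
```

```bash
python3 -m crank '[[0,0,0.001,0,0,0],[0,0,0.001,0,0,0],[0,0,0,0,0,0]]'| sed -n '2p;4p'
```

```text
tcp_pos: [0.3884, 0.1638, 0.0316]
contact_force: [0.2, -0.3, 0.4]
```

```bash
python3 -m crank '[[0,0,0.001,0,0,0],[0,0,0,0,0,0]]'| sed -n '2p;4p'
```

```text
tcp_pos: [0.3884, 0.1638, 0.0306]
contact_force: [-0.1, 0.3, -0.4]
```

```bash
python3 -m crank '[[0,0,0.001,0,0,0],[0,0,0,0,0,0]]'| sed -n '2p;4p'
```

```text
tcp_pos: [0.3884, 0.1638, 0.0296]
contact_force: [0.1, -0.3, -1.1]
```

```bash
python3 -m crank '[[0,0,0.001,0,0,0],[0,0,0,0,0,0]]'| sed -n '2p;4p'
```

```text
tcp_pos: [0.3884, 0.1638, 0.0286]
contact_force: [0.2, 0.6, 0.4]
```

```bash
python3 -m crank '[[0,0,0.0008,0,0,0],[0,0,0,0,0,0]]'| sed -n '2p;4p'
```

```text
tcp_pos: [0.3884, 0.1638, 0.0278]
contact_force: [-0.8, -0.2, -0.5]
```

```bash
python3 -m crank '[[0,0,0.0008,0,0,0],[0,0,0,0,0,0]]'| sed -n '2p;4p'
```

```text
tcp_pos: [0.3885, 0.1638, 0.0274]
contact_force: [-0.3, 0.2, 4.8]
```

```bash
python3 -m crank '[[0,0,0.0006,0,0,0],[0,0,0,0,0,0],[0,0,0,0,0,0]]'| sed -n '2p;4p'
```

```text
tcp_pos: [0.3885, 0.1638, 0.0273]
contact_force: [-1.4, -0.3, 11.8]
```

It's firm: 12 N with only 0.1 mm more travel. I'll add a little, hold, then lift away.

```bash
python3 -m crank '[[0,0,0.0003,0,0,0],[0,0,0,0,0,0],[0,0,0,0,0,0],[0,0,0,0,0,0],[0,0,0,0,0,0],[0,0,0,0,0,0],[0,0,0,0,0,0]]'| sed -n '2p;4p'; python3 -m crank '[[0,0,-0.003,0,0,0],[0,0,-0.02,0,0,0],[0,0,-0.04,0,0,0],[0,0,-0.04,0,0,0],[-0.05,0,0,0,0,0],[-0.05,0,0,0,0,0],[0,0,0,0,0,0],[0,0,0,0,0,0]]'
python3 - <<'E'
from h import *
S=read_camera("side");crop(S,215,145,90,65,8.5,"pics/c8.png")
E
```

```text
tcp_pos: [0.3885, 0.1637, 0.0273]
contact_force: [-1.0, -0.3, 14.4]
clock: 29.12
tcp_pos: [0.4686, 0.1061, 0.1286]
ee_rot: [-3.14, -0.002, 2.525]
contact_force: [-1.1, 0.3, 0.6]
finger_gap: 0.0007
gripper_force: 0.0
```

View pics/c8.png

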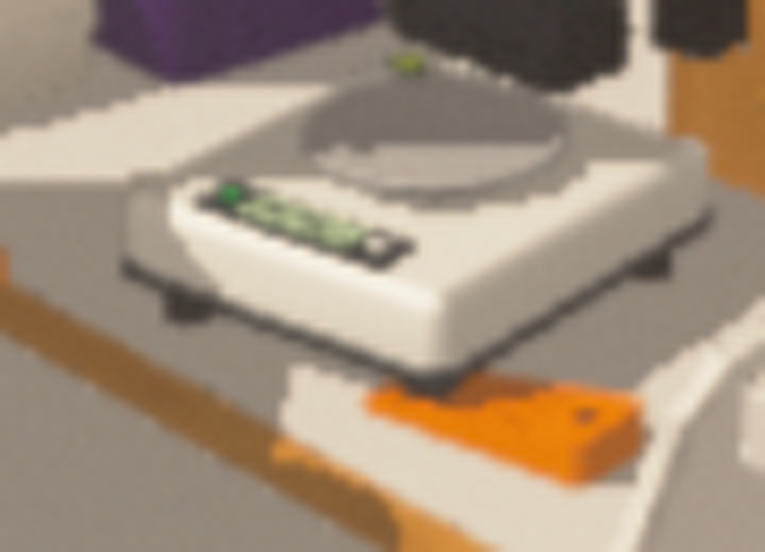

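Nothing has moved: the balance and wedge sit at the same pixels as before the press, the foot rests on the wedge, and the robot is clear. Handing in.

```bash
python3 -c "
from rig import env
print(env.hand_in())"
```

```text
the job is handed in; nothing more can be done
None
```

The wedge is snug under the worn foot (about 4.6 N at the last push), the corner held a 14 N press with about 0.1 mm of give, the balance showed no visible shift in the side camera, and the job is handed in; no verdict was returned.

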